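Set the fan wheel to two dots and start it

TASK

The spray booth's fan is to run at speed two. With a fingertip on the big knurled wheel of the control box, turn it clockwise until it clicks into the position where its white line points at the two dots, then push the round start button all the way down and let it spring back. Use fingertips only: pick nothing up, and leave the other things on the bench where they stand.

Things in the scene. Friction and masses are not known exactly. Their poses are not given: they have to be found in the camera images.
- control_box: control box of the booth fan, fixed to the bench: grey case 150 (x) x 200 (y) x 44 mm high, level top; origin at the centre of its underside, -x side (vents) to the robot. Wheel axis at (-18, +28) mm, start button at (-18, -68) mm in its frame. Four marks round the far side of the wheel, 40 degrees apart, clockwise from above: short bar (off), one dot, two dots, three dots
- speed_wheel (a joint): flat black knurled rubber-faced wheel on a vertical axis, 98 mm across, 16 mm high, level top 61.5 mm over the bench. Rad, growing clockwise from above: 0 = white line at the bar, 0.698 one dot, 1.396 two dots, 2.094 three dots; stops just outside. Starts at bar or one dot. Clicks into each position (0.045 N m between; past half way it goes on by itself)
- wheel_center (a point): point on the wheel's axis at its top face. The wheel does not sink when pressed; a fingertip pressed on the top about 35 mm from the axis with 8 to 20 N and drawn round the axis carries the wheel along by friction
- wheel_line (a point): outer end of the white line on the wheel's top, 46 mm from the axis
- mark_two (a point): the two-dot mark on the box's top, 66 mm from the wheel's axis
- start_button (a joint): grey round spring push button, 30 mm across, in a black housing on the box's top; value 0 = up, 0.006 m = fully down, which takes about 5 N; it springs back when released
- start_button_top (a point): centre of the button's top face; the button is pushed straight down
- paint_jar_3: bystander, loose: paint jar with a wide cap, 48 mm across, 50 high; origin at the centre of its underside
- paint_bottle_2: bystander, loose: small dropper bottle, 26 mm across, 75 high; origin at the centre of its underside
- wood_block_2: bystander, loose: wood offcut, 37 x 37 x 22 mm; origin at the centre of its underside
- tube_1: bystander, loose: tube of filler lying flat, 35 x 126 x 23 mm; origin at the centre of its underside
- sanding_block: bystander, loose: sanding block, 61 x 78 x 22 mm; origin at the centre of its underside
- mixing_cup: bystander, loose: empty white mixing cup, 77 mm across, 68 high; origin at the centre of its underside

How it is judged:
On the way, in this order (a step that is already met when the one before it is completed fails the run):
1. the wheel rests in the two-dot position with the button still up (value of joint speed_wheel between 1.296 and 1.496 rad and value of joint start_button below 0.0015 m), for 0.3 s.
2. the start button is pushed down with the wheel at two dots (value of joint speed_wheel between 1.296 and 1.496 rad and value of joint start_button above 0.0045 m), for 0.05 s.
At the end, for the whole second after the job is handed in: the wheel rests in the two-dot detent (within 0.1 rad of 1.396) and the start button, pushed after that at least 4.5 of its 6 mm, is up again (within 1.5 mm) (all of step 1 and velocity of joint speed_wheel between -0.1 and 0.1 rad/s); the robot touches nothing.
It fails at once if a bystander is lifted (height (world z) of any of paint_jar_3, paint_bottle_2, wood_block_2, tube_1, sanding_block, mixing_cup above 0.02 m).
It fails at once if a bystander is knocked more than 3 cm from its place (distance of any of paint_jar_3, paint_bottle_2, wood_block_2, tube_1, sanding_block, mixing_cup from where it was at the start of the episode above 0.03 m).
It fails at once if a bystander is tipped over (angle between any of paint_jar_3, paint_bottle_2, wood_block_2, tube_1, sanding_block, mixing_cup's own z axis and vertical above 0.7 rad).
It also fails if it takes over 54 s, if anything falls off the work surface, if the arm or the gripper's body presses on something with over 40 N, if the wrist force passes 120 N, or if a joint passes its speed limit or range.

ROBOT

A 6-joint arm with a two-finger parallel gripper is mounted at the origin on a cart in front of the work surface, level with it; the furniture and walls round the work are solid. World frame = base frame: x ahead of the robot, y to its left, z up, the work surface at z = 0. Lengths are in m, angles in rad, forces in N, time in s.
With the tool pointing down it reaches from about 0.225 to 0.875 m from the base axis. Payload 3.4 kg.
Tool frame: the origin (TCP) lies at the very end of the fingers, on their centre line; the grasp point (between the pads) lies 19 mm behind it; z points along the fingers, y is the line along which they close (so a half turn about z gives the same grasp; the last joint's range is limited). The gripper opens to 85 mm and grips with 20 to 120 N. Pads are 22 mm wide; open, the fingers measure 114 mm over their backs; the gripper's body (76 mm by 85 mm) begins 54 mm behind the grasp point. The pads swing forward as they close: fully open they stand 13 mm farther back than shut.
Start: joints at [-1.267, 0.276, 1.505, -0, 1.361, -0.121], TCP at [0.237, -0.524, 0.198] pointing down, gripper open.
Joint ranges: [-2.89, 2.89], [-0.75, 2.08], [0.22, 2.7], [-1.18, 4.32], [0.11, 2.71], [-2.7, 2.7]. Speed limits (rad/s): [2.57, 2.57, 3.14, 3.14, 3.14, 3.14].

INTERFACE

Orientations are given as a unit quaternion [w, x, y, z].
In Python, from rig import get_state, optics, sign_off gives the robot as it stands.
- The arm moves only by the tool send_rows, never from a script. Its argument "increments" is a list of rows, each an object with "gripper": the gripper's target within -1 to 1 (shut at 1, half-way at 0, fully open at -1); "linear": the shift along the world's x, y, z in m, a list of three; "delta_rot": the turn, a rotation vector about the world's x, y, z in rad, a list of three. In form: [{"gripper": gripper, "linear": [dx, dy, dz], "delta_rot": [rx, ry, rz]}, ...]. A call has 1 to 8 rows; each row is the pose to reach, as a shift and turn from the pose commanded when the call began; what a row does not reach only later rows make up. A row lasts 1/10 s, in which the tool goes at most 50 mm and 8.59 degrees, less where a joint would pass 70% of its speed; a pose out of reach is approached as far as the arm can. A call with a gripper value outside its range is refused whole. The fingers move at their own pace and stop on an object; "newtons" is the grip in N (left out, the last holds). Time passes only in rows, so rows that repeat a pose let the fingers close. It gives the time, the measured TCP pose, the force, the opening and the grip force at its end, in the units of the state.
- get_state(): the state, without advancing time (a new reading comes with each control period).
- optics.get_image(name): name is "side" or "top" or "wrist"; returns a dict with "pixels" (384x512x3 uint8, blue, green, red), "K" (3x3 intrinsics, pixels), "k1" (the pictures are not rectified: a ray, as slopes to the right and down, at radius r is drawn at 1 + k1 r^2 times it, then the intrinsics apply), "rvec" (rotation vector, rad) and "tvec" (3), from world to camera coordinates, as OpenCV has them; the wrist camera has in their place "T_tool_cam" (4x4, takes a point from camera to tool coordinates, whose origin is the TCP and whose axes are the flange's). Camera axes: x right, y down, z forward; pixel columns grow to the right and rows downward; lengths in m; the calibration is good to about 2 mm. A picture is of the moment at which its call begins: read the wrist's pose just before it. There is no depth.
- sign_off(): hands the job in; it is judged then, once.
The state is a dict: "clock": time; "qpos": joint angles; "qd": joint speeds; "effort": joint torques, N m; "position": TCP position; "ee_rot": TCP orientation; "contact_force": force on the tool from outside, world axes, zero at the start; "moment": the same for the moment, N m; "width": finger opening in m; "gripper_force": force on a finger pad.
Only numpy, scipy, OpenCV 4.12 (cv2) and the standard library are available. Lean on these libraries where they do the work, as an engineer would, in place of code of your own. Each camera call takes 0.05 s, during which the arm holds its last target. There are 200 camera calls.

## Working session

There is one attempt and no reset: what is moved stays moved. The work goes in short steps, Python scripts to look and compute and a tool call to move; the robot and the scene stay as the last step left them, time stands still between calls to the robot, and variables do not carry over. Pictures are saved under pics/ and viewed, at most 10 in all, crops included, and the job is handed in when it is done.

Besides the shell and the picture viewer there is one more tool, called after "Emit:" by a JSON object that holds its "fn" and its "kwargs", one argument or row to a line. send_rows: Moves the arm, as the interface text tells. Its arguments: {"type":"object","properties":{"increments":{"type":"array"},"newtons":{"type":"number"}},"required":["increments"]}

```bash
mkdir -p pics
cat > h.py <<'E'
import numpy as np,cv2
from rig import get_state,optics
def cam(n):
    d=optics.get_image(n); d['pixels']=np.array(d['pixels'],np.uint8); return d
def ray(d,u,v):
    K=np.array(d['K']);k=d['k1']
    p=cv2.undistortPoints(np.array([[[u,v]]],float),K,np.array([k,0,0,0,0.]))[0,0]
    R=cv2.Rodrigues(np.array(d['rvec'],float))[0];t=np.array(d['tvec'],float).ravel()
    return -R.T@t, R.T@np.array([p[0],p[1],1])
def onz(d,u,v,z):
    o,r=ray(d,u,v); return o+r*(z-o[2])/r[2]
def tri(rs):
    A=0;b=0
    for o,r in rs:
        r=r/np.linalg.norm(r);P=np.eye(3)-np.outer(r,r);A=A+P;b=b+P@o
    return np.linalg.solve(A,b)
E
python3 - <<'E'
from h import *
a=cam('top');b=cam('side')
for n,d in(('top',a),('side',b)):
    cv2.imwrite(f'pics/{n}0.png',cv2.resize(d['pixels'],(800,600),interpolation=cv2.INTER_CUBIC)); cv2.imwrite(f'{n}raw.png',d['pixels'])
    o,r=ray(d,256,192);print(n,o,r,d['k1'])
import pickle;pickle.dump((a,b),open('im0.pkl','wb'))
print(get_state())
E
```

```text
top [0.4014739  0.22761009 1.5338296 ] [ 0.04421176 -0.03425967 -0.99863958] -0.15008554661063347
side [0.46991674 1.05748185 0.82551872] [ 0.01925994 -0.75023153 -0.66112278] -0.011951724360559586
{'clock': 0.1, 'qpos': array([-1.26700088e+00,  2.76526572e-01,  1.50599224e+00,  8.16987265e-06,
        1.36072063e+00, -1.21015425e-01]), 'qd': array([-0.00115585, -0.00131136, -0.0027307 ,  0.0001296 , -0.0008519 ,
       -0.00049497]), 'effort': array([ 8.47646588e-04, -4.17700982e+01, -2.46406317e+01, -3.17394461e-04,
        5.85182002e-03,  1.98468859e-05]), 'position': array([ 0.2368169 , -0.5233914 ,  0.19683492]), 'ee_rot': array([-8.20324967e-04,  9.77526497e-01,  2.10810979e-01, -7.11677614e-05]), 'contact_force': array([ 0.05150747, -0.2934004 ,  0.16523415]), 'moment': array([-0.00716366, -0.03094799,  0.05839811]), 'gripper_force': 0.0, 'width': 0.08521238475910409}
```

View pics/top0.png

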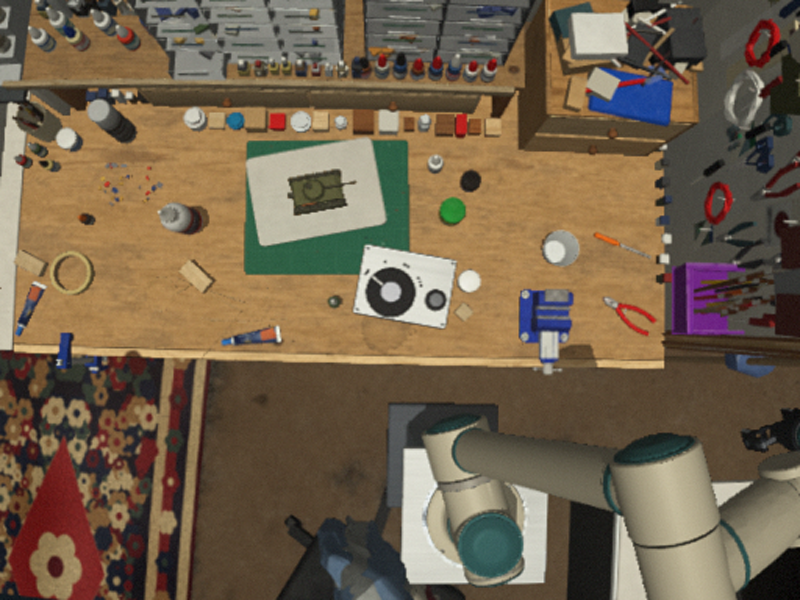

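View pics/side0.png

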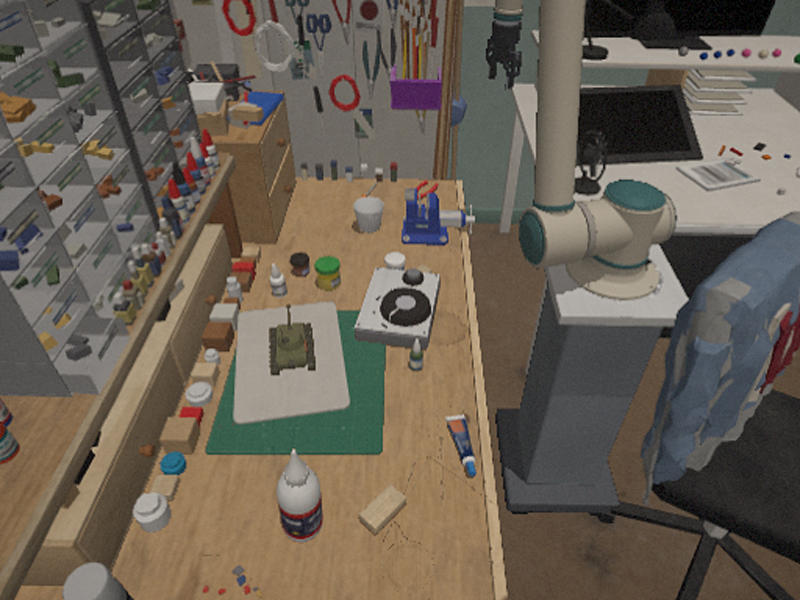

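The top view shows the box at about (405,286), the wheel at (390,292), and the button at (436,299). Jar, block and bottle stand close by at (469,281), (464,312) and (334,301). The side view shows the box at (398,305). Next I'll zoom in on both.

Run:
```python
from h import *
import pickle;a,b=pickle.load(open('im0.pkl','rb'))
# top crop raw x 220..300,y150..215 ; side crop 220..290, y160..230
A=cv2.resize(a['pixels'][150:214,205:310],None,fx=7.5,fy=7.5,interpolation=cv2.INTER_CUBIC)
cv2.imwrite('pics/tc.png',A)
B=cv2.resize(b['pixels'][158:228,215:295],(800,600)[:2] and (640,560),interpolation=cv2.INTER_CUBIC)
cv2.imwrite('pics/sc.png',B)
```

```text
(no output)
```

View pics/tc.png

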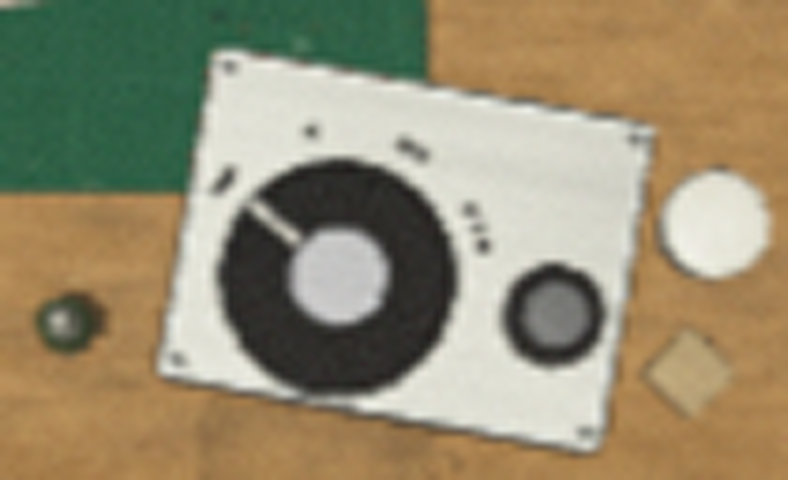

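View pics/sc.png

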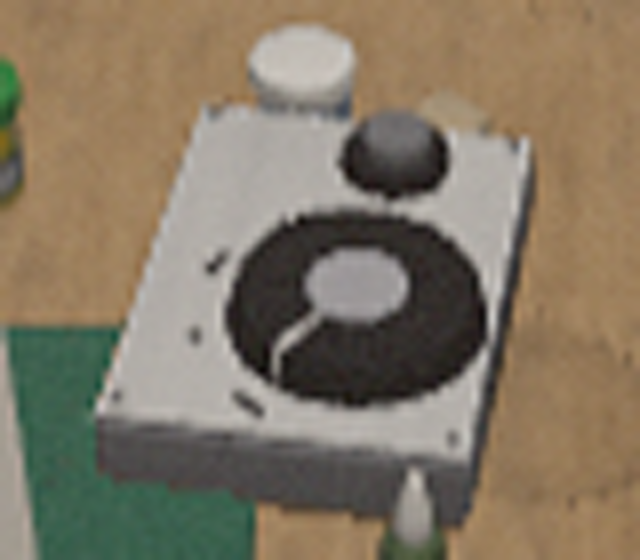

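The wheel's line is at the bar, so it has to turn about 80° clockwise. In the top crop the hub is at (338,276) and the button at (553,314); in the side crop the hub is at (357,284) and the button at about (398,140).

Run:
```python
from h import *
import pickle;a,b=pickle.load(open('im0.pkl','rb'))
T=lambda u,v:(205+(u+.5)/7.5-.5,150+(v+.5)/7.5-.5)
S=lambda u,v:(215+(u+.5)/8-.5,158+(v+.5)/8-.5)
# dark ring from top: contour ellipse
g=a['pixels'].max(2)[150:214,205:310];m=(cv2.resize(g,None,fx=7.5,fy=7.5,interpolation=cv2.INTER_CUBIC)<90).astype(np.uint8)
for c in cv2.findContours(m,cv2.RETR_EXTERNAL,cv2.CHAIN_APPROX_NONE)[0]:
    if cv2.contourArea(c)>3000:print(cv2.fitEllipse(c))
for n,t,s,z in(('hub',(338,276),(357,284),.0615),('button',(553,314),(398,140),.06)):
    print(n,tri([ray(a,*T(*t)),ray(b,*S(*s))]),onz(a,*T(*t),z),onz(b,*S(*s),z))
for n,t,z in(('bar',(224,180),.044),('one',(311,131),.044),('two',(412,150),.044),('three',(478,228),.044),('line',(252,201),.0615),
 ('jar',(716,224),.05),('block',(688,374),.022),('bottle',(65,323),.07),('c1',(215,50),.044),('c2',(653,125),.044),('c3',(603,452),.044),('c4',(160,375),.044)):
    print(n,onz(a,*T(*t),z))
```

```text
((553.7904663085938, 314.769775390625), (94.47899627685547, 97.09134674072266), 23.199848175048828)
((338.50323486328125, 278.869384765625), (217.02227783203125, 226.3472442626953), 37.21036148071289)
hub [0.48309416 0.19837058 0.06432099] [0.48450172 0.19826723 0.0615    ] [0.48189279 0.19531312 0.0615    ]
button [0.46834823 0.10457201 0.06274953] [0.47036939 0.10425082 0.06      ] [0.46644803 0.10133983 0.06      ]
bar [0.52651647 0.24908339 0.044     ]
one [0.54915574 0.21134633 0.044     ]
two [0.54191215 0.16663787 0.044     ]
three [0.50819985 0.13678116 0.044     ]
line [0.51620282 0.23642747 0.0615    ]
jar [0.51222843 0.03226919 0.05      ]
block [0.44678457 0.03999398 0.022     ]
bottle [0.46077425 0.31562032 0.07      ]
c1 [0.58395387 0.25457338 0.044     ]
c2 [0.55584527 0.06022422 0.044     ]
c3 [0.41095844 0.07961715 0.044     ]
c4 [0.44006842 0.27490708 0.044     ]
```

Emit:
{"fn": "send_rows", "kwargs": {
  "increments": [
    {"gripper": 1, "linear": [0.015, 0.047, 0.004], "delta_rot": [0, 0, 0.07]},
    {"gripper": 1, "linear": [0.03, 0.095, 0.008], "delta_rot": [0, 0, 0.14]},
    {"gripper": 1, "linear": [0.045, 0.142, 0.011], "delta_rot": [0, 0, 0.22]},
    {"gripper": 1, "linear": [0.06, 0.19, 0.015], "delta_rot": [0, 0, 0.29]},
    {"gripper": 1, "linear": [0.075, 0.237, 0.019], "delta_rot": [0, 0, 0.36]},
    {"gripper": 1, "linear": [0.09, 0.285, 0.022], "delta_rot": [0, 0, 0.43]},
    {"gripper": 1, "linear": [0.105, 0.332, 0.022], "delta_rot": [0, 0, 0.5]},
    {"gripper": 1, "linear": [0.12, 0.38, 0.022], "delta_rot": [0, 0, 0.57]}
  ],
  "newtons": 40
}}

```text
clock: 0.9
position: [0.3569, -0.1423, 0.2196]
ee_rot: [0.0, 0.878, 0.478, 0.0]
contact_force: [1.1, 0.1, 0.8]
width: 0.0002
gripper_force: 0.0
```

Emit:
{"fn": "send_rows", "kwargs": {
  "increments": [
    {"gripper": 1, "linear": [0.016, 0.047, 0], "delta_rot": [0, 0, 0.07]},
    {"gripper": 1, "linear": [0.032, 0.094, 0], "delta_rot": [0, 0, 0.14]},
    {"gripper": 1, "linear": [0.048, 0.141, 0], "delta_rot": [0, 0, 0.22]},
    {"gripper": 1, "linear": [0.064, 0.188, 0], "delta_rot": [0, 0, 0.29]},
    {"gripper": 1, "linear": [0.08, 0.235, 0], "delta_rot": [0, 0, 0.36]},
    {"gripper": 1, "linear": [0.096, 0.282, -0.02], "delta_rot": [0, 0, 0.43]},
    {"gripper": 1, "linear": [0.112, 0.329, -0.04], "delta_rot": [0, 0, 0.5]},
    {"gripper": 1, "linear": [0.127, 0.377, -0.06], "delta_rot": [0, 0, 0.577]}
  ]
}}

```text
clock: 1.7
position: [0.4809, 0.2249, 0.1629]
ee_rot: [0.0, 0.705, 0.709, -0.0]
contact_force: [0.2, -0.5, -0.1]
width: 0.0001
gripper_force: 0.0
```

Emit:
{"fn": "send_rows", "kwargs": {
  "increments": [
    {"gripper": 1, "linear": [0, 0, -0.03], "delta_rot": [0, 0, 0]},
    {"gripper": 1, "linear": [0, 0, -0.06], "delta_rot": [0, 0, 0]},
    {"gripper": 1, "linear": [0, 0, -0.085], "delta_rot": [0, 0, 0]},
    {"gripper": 1, "linear": [0, 0, -0.09], "delta_rot": [0, 0, 0]},
    {"gripper": 1, "linear": [0, 0, -0.09], "delta_rot": [0, 0, 0]}
  ]
}}

```text
clock: 2.2
position: [0.4801, 0.2227, 0.073]
ee_rot: [-0.001, 0.707, 0.707, -0.001]
contact_force: [0.2, -0.5, -0.3]
width: 0.0002
gripper_force: 0.0
```

Run:
```python
from h import *
s=get_state();print(s['position'],s['contact_force'],s['qpos'])
d=cam('wrist');cv2.imwrite('pics/w1.png',d['pixels'])
```

```text
[0.48008725 0.22267579 0.07301374] [ 0.23080398 -0.46474554 -0.29543862] [ 3.02796593e-01  3.11168616e-01  1.78978756e+00 -3.52487308e-05
  1.04290018e+00  3.01835617e-01]
```

View pics/w1.png

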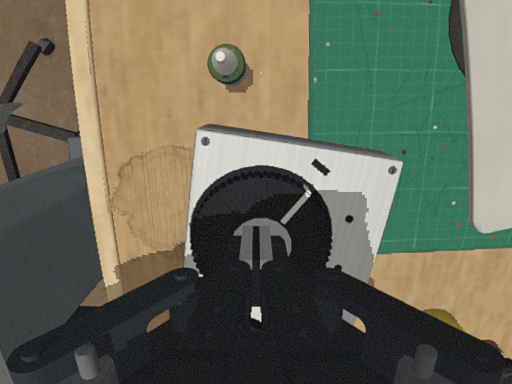

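The wrist view shows the wheel spanning u 190–332 with its top edge at v≈165, so its centre is near (261,236). The white line points at the bar. I'll check the fingertip and wheel geometry.

```bash
cat >> h.py <<'E'
def wcam():
    s=get_state();d=cam('wrist')
    from scipy.spatial.transform import Rotation as Ro
    M=np.eye(4);q=s['ee_rot'];M[:3,:3]=Ro.from_quat([q[1],q[2],q[3],q[0]]).as_matrix();M[:3,3]=s['position']
    W=np.linalg.inv(M@np.array(d['T_tool_cam']))
    d['rvec']=cv2.Rodrigues(W[:3,:3])[0].ravel();d['tvec']=W[:3,3];return s,d
def proj(d,p):
    return cv2.projectPoints(np.array([p],float),d['rvec'],d['tvec'],np.array(d['K']),np.array([d['k1'],0,0,0,0.]))[0].ravel()
E
python3 - <<'E'
from h import *
s,d=wcam()
print('tcp px',proj(d,s['position']))
for n,u,v,z in(('L',190,233,.0615),('R',332,233,.0615),('T',262,165,.0615),('bar',320,167,.044),('one',349,218,.044),('line',309,190,.0615)):print(n,onz(d,u,v,z))
c=np.array([.484,.198,.0615])
print(proj(d,c),[proj(d,c+.049*np.array([np.cos(t),np.sin(t),0])).round() for t in(0,1.57,3.14)])
E
```

```text
tcp px [255.03037981 219.21740841]
L [0.43679674 0.20753252 0.0615    ]
R [0.53369262 0.20753129 0.0615    ]
T [0.48557118 0.25474062 0.0615    ]
bar [0.52642016 0.24968278 0.044     ]
one [0.5502865  0.21141558 0.044     ]
line [0.51629729 0.23818412 0.0615    ]
[259.18612742 245.86103861] [array([330., 246.]), array([260., 177.]), array([188., 245.])]
```

Emit:
{"fn": "send_rows", "kwargs": {
  "increments": [
    {"gripper": 1, "linear": [0.004, 0.01, 0], "delta_rot": [0, 0, 0]},
    {"gripper": 1, "linear": [0.004, 0.01, -0.005], "delta_rot": [0, 0, 0]},
    {"gripper": 1, "linear": [0.004, 0.01, -0.009], "delta_rot": [0, 0, 0]},
    {"gripper": 1, "linear": [0.004, 0.01, -0.009], "delta_rot": [0, 0, 0]}
  ]
}}

```text
clock: 2.7
position: [0.4841, 0.2329, 0.0643]
ee_rot: [-0.0, 0.707, 0.708, -0.001]
contact_force: [0.3, 0.2, -0.1]
width: -0.0002
gripper_force: 0.0
```

Emit:
{"fn": "send_rows", "kwargs": {
  "increments": [
    {"gripper": 1, "linear": [0, 0, -0.002], "delta_rot": [0, 0, 0]},
    {"gripper": 1, "linear": [0, 0, -0.002], "delta_rot": [0, 0, 0]}
  ]
}}

```text
clock: 2.9
position: [0.4845, 0.2328, 0.0625]
ee_rot: [-0.0, 0.707, 0.707, -0.0]
contact_force: [-0.5, -0.2, 0.3]
width: 0.0002
gripper_force: 0.0
```

Emit:
{"fn": "send_rows", "kwargs": {
  "increments": [
    {"gripper": 1, "linear": [0, 0, -0.001], "delta_rot": [0, 0, 0]},
    {"gripper": 1, "linear": [0, 0, -0.0015], "delta_rot": [0, 0, 0]},
    {"gripper": 1, "linear": [0, 0, -0.0015], "delta_rot": [0, 0, 0]}
  ]
}}

```text
clock: 3.2
position: [0.4848, 0.2328, 0.0612]
ee_rot: [0.0, 0.707, 0.707, 0.0]
contact_force: [0.1, 0.1, -0.1]
width: -0.0002
gripper_force: 0.0
```

Emit:
{"fn": "send_rows", "kwargs": {
  "increments": [
    {"gripper": 1, "linear": [0, 0, -0.001], "delta_rot": [0, 0, 0]},
    {"gripper": 1, "linear": [0, 0, -0.001], "delta_rot": [0, 0, 0]}
  ]
}}

```text
clock: 3.4
position: [0.4847, 0.2328, 0.0602]
ee_rot: [0.0, 0.707, 0.707, -0.0]
contact_force: [-1.1, -0.6, -0.0]
width: 0.0
gripper_force: 0.0
```

Emit:
{"fn": "send_rows", "kwargs": {
  "increments": [
    {"gripper": 1, "linear": [0, 0, -0.001], "delta_rot": [0, 0, 0]},
    {"gripper": 1, "linear": [0, 0, -0.001], "delta_rot": [0, 0, 0]}
  ]
}}

```text
clock: 3.6
position: [0.4847, 0.2328, 0.0592]
ee_rot: [-0.0, 0.707, 0.707, -0.0]
contact_force: [0.5, 0.1, -0.9]
width: 0.0001
gripper_force: 0.0
```

Emit:
{"fn": "send_rows", "kwargs": {
  "increments": [
    {"gripper": 1, "linear": [0, 0, -0.001], "delta_rot": [0, 0, 0]},
    {"gripper": 1, "linear": [0, 0, -0.001], "delta_rot": [0, 0, 0]}
  ]
}}

```text
clock: 3.8
position: [0.4847, 0.2328, 0.0581]
ee_rot: [-0.0, 0.707, 0.707, -0.0]
contact_force: [0.9, -0.9, -0.8]
width: -0.0
gripper_force: 0.0
```

Run:
```python
from h import *
s,d=wcam();print(s['position'],s['contact_force'],s['effort'])
print(proj(d,s['position']))
a=d['pixels'][130:330,130:400]
b=cam('side')['pixels'][150:230,215:303]
cv2.imwrite('pics/c2.png',np.hstack([cv2.resize(a,(405,300),interpolation=3),cv2.resize(b,(330,300),interpolation=2)]))
```

```text
[0.48472076 0.23278503 0.05813796] [ 0.93242283 -0.91883775 -0.79290498] [ 1.38423610e+00 -4.03073502e+01 -2.00682592e+01 -6.17327987e-04
 -1.89034495e-02  6.59473329e-06]
[255.03008022 219.21734011]
```

View pics/c2.png

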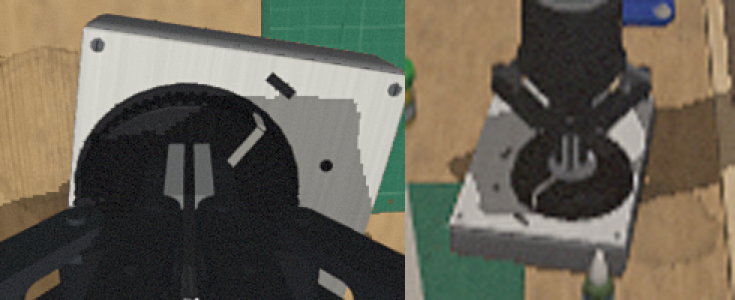

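The wrist view shows the fingertips, at about (188,145) in the crop, over the wheel's flat face roughly 16 mm inside the rim. There's no contact yet, so I'll keep going down slowly.

Emit:
{"fn": "send_rows", "kwargs": {
  "increments": [
    {"gripper": 1, "linear": [0, 0, -0.0005], "delta_rot": [0, 0, 0]},
    {"gripper": 1, "linear": [0, 0, -0.001], "delta_rot": [0, 0, 0]},
    {"gripper": 1, "linear": [0, 0, -0.001], "delta_rot": [0, 0, 0]}
  ]
}}

```text
clock: 4.2
position: [0.4848, 0.2328, 0.0572]
ee_rot: [0.0, 0.707, 0.707, -0.0]
contact_force: [0.5, 0.6, 1.0]
width: -0.0002
gripper_force: 0.0
```

Emit:
{"fn": "send_rows", "kwargs": {
  "increments": [
    {"gripper": 1, "linear": [0, 0, -0.0005], "delta_rot": [0, 0, 0]},
    {"gripper": 1, "linear": [0, 0, -0.001], "delta_rot": [0, 0, 0]},
    {"gripper": 1, "linear": [0, 0, -0.001], "delta_rot": [0, 0, 0]}
  ]
}}

```text
clock: 4.5
position: [0.4847, 0.2328, 0.0562]
ee_rot: [-0.0, 0.707, 0.707, -0.0]
contact_force: [-0.4, 0.8, 0.9]
width: 0.0001
gripper_force: 0.0
```

Emit:
{"fn": "send_rows", "kwargs": {
  "increments": [
    {"gripper": 1, "linear": [0, 0, -0.0005], "delta_rot": [0, 0, 0]},
    {"gripper": 1, "linear": [0, 0, -0.001], "delta_rot": [0, 0, 0]},
    {"gripper": 1, "linear": [0, 0, -0.001], "delta_rot": [0, 0, 0]}
  ]
}}

```text
clock: 4.8
position: [0.4847, 0.2328, 0.0552]
ee_rot: [0.0, 0.707, 0.707, -0.0]
contact_force: [-1.1, 0.0, -0.5]
width: -0.0
gripper_force: 0.0
```

Emit:
{"fn": "send_rows", "kwargs": {
  "increments": [
    {"gripper": 1, "linear": [0, 0, -0.0005], "delta_rot": [0, 0, 0]},
    {"gripper": 1, "linear": [0, 0, -0.001], "delta_rot": [0, 0, 0]},
    {"gripper": 1, "linear": [0, 0, -0.001], "delta_rot": [0, 0, 0]}
  ]
}}

```text
clock: 5.1
position: [0.4847, 0.2329, 0.0542]
ee_rot: [-0.0, 0.707, 0.707, -0.0]
contact_force: [-0.1, 0.2, -0.0]
width: -0.0002
gripper_force: 0.0
```

Run:
```python
from h import *
b=cam('side');p=get_state()['position']
I=cv2.resize(b['pixels'][120:220,210:310],(600,600),interpolation=2)
f=lambda q:tuple(((proj(b,q)-[210,120]+.5)*6-.5).round().astype(int).tolist())
cv2.drawMarker(I,f(p),(0,0,255),cv2.MARKER_CROSS,12,1)
for t in np.arange(0,6.28,.15):cv2.circle(I,f([.484+.049*np.cos(t),.199+.049*np.sin(t),.0615]),1,(0,255,255),-1)
cv2.imwrite('pics/s3.png',I);print(f(p))
```

```text
(291, 499)
```

View pics/s3.png

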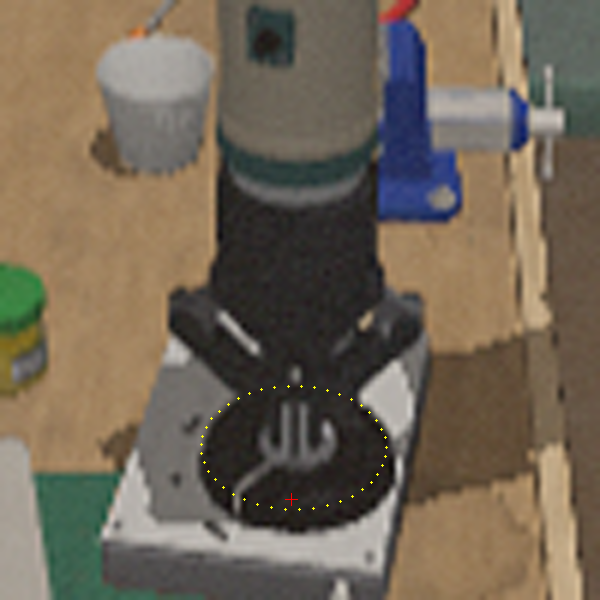

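The side view shows the visible grey fingertips ending at about (292,460), above the projected TCP at (291,499). So the real tips are probably some 10 mm above the nominal TCP. I'll keep descending in small guarded steps.

Emit:
{"fn": "send_rows", "kwargs": {
  "increments": [
    {"gripper": 1, "linear": [0, 0, -0.0005], "delta_rot": [0, 0, 0]},
    {"gripper": 1, "linear": [0, 0, -0.001], "delta_rot": [0, 0, 0]},
    {"gripper": 1, "linear": [0, 0, -0.001], "delta_rot": [0, 0, 0]}
  ]
}}

```text
clock: 5.45
position: [0.4847, 0.2329, 0.0532]
ee_rot: [-0.0, 0.707, 0.707, -0.0]
contact_force: [0.7, -0.3, -0.3]
width: 0.0002
gripper_force: 0.0
```

Run:
```python
from h import *
b=cam('side');s,d=wcam();p=s['position'];print(p)
for dz in(0,.005,.01,.015,.02):
    q=p+[0,0,dz];print(dz,((proj(b,q)-[210,120]+.5)*6-.5).round(),proj(d,q).round(1))
print(np.array(d['T_tool_cam']).round(3))
```

```text
[0.48473154 0.23290653 0.05320694]
0 [291. 501.] [255.  219.2]
0.005 [291. 494.] [255.  222.3]
0.01 [291. 487.] [255.  225.6]
0.015 [291. 479.] [255.  229.1]
0.02 [291. 472.] [254.9 232.7]
[[-0.001 -0.96  -0.279  0.072]
 [ 1.    -0.    -0.001  0.001]
 [ 0.001 -0.279  0.96  -0.176]
 [ 0.     0.     0.     1.   ]]
```

Emit:
{"fn": "send_rows", "kwargs": {
  "increments": [
    {"gripper": 1, "linear": [0, 0, -0.001], "delta_rot": [0, 0, 0]},
    {"gripper": 1, "linear": [0, 0, -0.002], "delta_rot": [0, 0, 0]},
    {"gripper": 1, "linear": [0, 0, -0.002], "delta_rot": [0, 0, 0]}
  ]
}}

```text
clock: 5.85
position: [0.4846, 0.2329, 0.0511]
ee_rot: [-0.0, 0.707, 0.707, -0.0]
contact_force: [0.5, -0.2, -0.6]
width: 0.0
gripper_force: 0.0
```

Emit:
{"fn": "send_rows", "kwargs": {
  "increments": [
    {"gripper": 1, "linear": [0, 0, -0.0005], "delta_rot": [0, 0, 0]},
    {"gripper": 1, "linear": [0, 0, -0.001], "delta_rot": [0, 0, 0]},
    {"gripper": 1, "linear": [0, 0, -0.001], "delta_rot": [0, 0, 0]}
  ]
}}

```text
clock: 6.15
position: [0.4847, 0.2329, 0.0502]
ee_rot: [0.0, 0.707, 0.707, -0.0]
contact_force: [0.6, -0.7, 0.3]
width: 0.0002
gripper_force: 0.0
```

Emit:
{"fn": "send_rows", "kwargs": {
  "increments": [
    {"gripper": 1, "linear": [0, 0, -0.0005], "delta_rot": [0, 0, 0]},
    {"gripper": 1, "linear": [0, 0, -0.001], "delta_rot": [0, 0, 0]},
    {"gripper": 1, "linear": [0, 0, -0.001], "delta_rot": [0, 0, 0]}
  ]
}}

```text
clock: 6.45
position: [0.4847, 0.2329, 0.0492]
ee_rot: [-0.0, 0.707, 0.707, -0.0]
contact_force: [0.2, -0.7, -0.0]
width: -0.0001
gripper_force: 0.0
```

Emit:
{"fn": "send_rows", "kwargs": {
  "increments": [
    {"gripper": 1, "linear": [0, 0, -0.0005], "delta_rot": [0, 0, 0]},
    {"gripper": 1, "linear": [0, 0, -0.001], "delta_rot": [0, 0, 0]},
    {"gripper": 1, "linear": [0, 0, -0.001], "delta_rot": [0, 0, 0]}
  ]
}}

```text
clock: 6.75
position: [0.4847, 0.2329, 0.0482]
ee_rot: [0.0, 0.707, 0.707, -0.0]
contact_force: [0.2, -0.7, -0.1]
width: 0.0001
gripper_force: 0.0
```

Emit:
{"fn": "send_rows", "kwargs": {
  "increments": [
    {"gripper": 1, "linear": [0, 0, -0.0005], "delta_rot": [0, 0, 0]},
    {"gripper": 1, "linear": [0, 0, -0.001], "delta_rot": [0, 0, 0]},
    {"gripper": 1, "linear": [0, 0, -0.001], "delta_rot": [0, 0, 0]}
  ]
}}

```text
clock: 7.05
position: [0.4847, 0.2329, 0.0472]
ee_rot: [0.0, 0.707, 0.707, -0.0]
contact_force: [-0.7, -0.4, 0.2]
width: -0.0002
gripper_force: 0.0
```

Emit:
{"fn": "send_rows", "kwargs": {
  "increments": [
    {"gripper": 1, "linear": [0, 0, -0.0005], "delta_rot": [0, 0, 0]},
    {"gripper": 1, "linear": [0, 0, -0.001], "delta_rot": [0, 0, 0]},
    {"gripper": 1, "linear": [0, 0, -0.001], "delta_rot": [0, 0, 0]}
  ]
}}

```text
clock: 7.35
position: [0.4847, 0.2329, 0.0462]
ee_rot: [-0.0, 0.707, 0.707, -0.0]
contact_force: [0.1, 0.5, -0.0]
width: 0.0
gripper_force: 0.0
```

Run:
```python
from h import *
b=cam('side');s,d=wcam();p=s['position']
I=cv2.resize(d['pixels'][150:290,170:350],(514,400),interpolation=2)
J=cv2.resize(b['pixels'][165:225,225:285-17],(286,400),interpolation=2)
O=cv2.convertScaleAbs(np.hstack([I,J]),alpha=2.2,beta=10)
cv2.imwrite('pics/c4.png',O)
np.save('w4.npy',d['pixels']);np.save('s4.npy',b['pixels'])
```

```text
(no output)
```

View pics/c4.png

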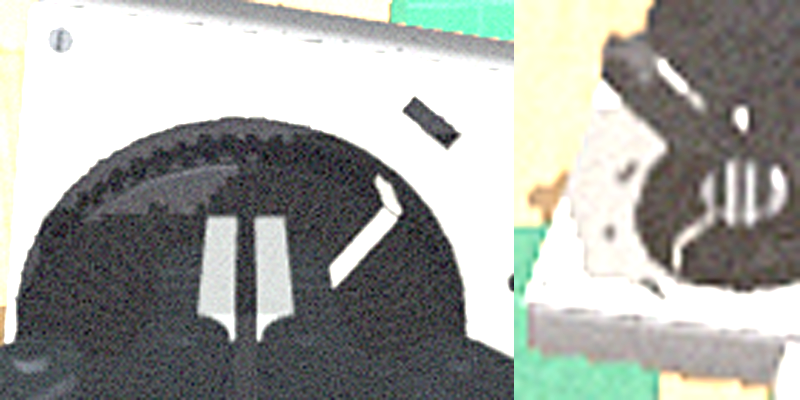

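Run:
```python
from h import *
b=cam('side');s,d=wcam();p=s['position'];print(p,s['contact_force'])
r1=ray(d,255.5,225.);r2=ray(b,259.0,198)
print(tri([r1,r2]))
for z in(.0462,.0615,.075):print(onz(d,255.5,225,z),onz(b,259,198,z))
```

```text
[0.48476048 0.23289205 0.04621546] [-0.4830088   0.13854283  0.58361409]
[0.48334868 0.24633312 0.08664154]
[0.48505532 0.22897662 0.0462    ] [0.48224909 0.20186683 0.0462    ]
[0.4850679  0.23556269 0.0615    ] [0.48200697 0.21866472 0.0615    ]
[0.48507901 0.24137393 0.075     ] [0.48179334 0.23348638 0.075     ]
```

Run:
```python
from h import *
s,d=wcam()
for n,u,v in(('bar',431,122),('screw',60,40)):print(n,onz(d,170+u/2.856,150+v/2.857,.044))
c=(cv2.cvtColor(d['pixels'],cv2.COLOR_BGR2GRAY)[150:300,240:272:4]);print(c[::6])
```

```text
bar [0.52547608 0.24954354 0.044     ]
screw [0.44625772 0.26756352 0.044     ]
[[ 72  69  62  67  88 131 153 155]
 [103 102  96  88  76  76  72  72]
 [206 205 200 193 168 133 128 118]
 [206 206 207 210 207 208 208 208]
 [210 208 208 209 209 207 210 211]
 [211 208 206 208 209 207 207 210]
 [207 208 209 207 209 205 208 210]
 [ 85  48  38  25  29  41  50  81]
 [ 25  39  17  17  20  39  20  22]
 [ 11  20  21  22  30  20  17  17]
 [ 46  42  36  39  27  18  27  23]
 [ 38  40  29  29  26  13  14  29]
 [ 14  25  21  25  25  28  31  26]
 [ 25  96  96  86  19 101  95 100]
 [ 25  96  91  73  24 101 100  98]
 [ 32  97  99  69  33 100  96  98]
 [ 65  97  97  60  14  98  94  96]
 [ 94  97  96  45   1 100  94  98]
 [100  98  95  44  25  98  93  99]
 [ 26  31  48  67  34 124  28  22]
 [ 27  33  33  32  34  26  32  27]
 [ 23  27  35  28  30  32  28  20]
 [ 36  25  29  29  29  26  21  33]
 [ 23  24  21  35  32  29  22  24]
 [ 36  26  41  32  30  21  31  25]]
```

Run:
```python
import cv2,numpy as np
for f,I in(('w1',cv2.imread('pics/w1.png',0)),('w4',cv2.cvtColor(np.load('w4.npy'),cv2.COLOR_BGR2GRAY))):
    print(f)
    for v in range(200,282,3):print(v,''.join(' .:-=+*#%@'[min(9,int(x)//20)] for x in cv2.blur(I,(3,3))[v,222:302]))
```

```text
w1
200 ::::::::.:::::::::::::::::::::::::::::.....................................:=*##
203 ::::::::::::::::::::::::::::::::........................................:-+*###*
206 :::::::::::::::::::::::::::::.........................................-+*####*=-
209 ::::::::::::::::::::::::::.........................................:=*####*+-:..
212 ::::..::...........::::.........................................:-+*###**=:.....
215 ............................................ .................-+*####*=:........
218 ....................... ......:-----=========--::..........:=*####*+-...........
221 .......................:-==+++++++++++++++++++++++++==-::.-+*###+=:.............
224 ..................:-=++++++++++++++++++++++++++++++++++++=-:::-:................
227 ...............:-=++++========-:....:-========+++++++++++++++=-.................
230 ............:-=++++++=========-:....:-=========+++++++++++++++++=:..............
233 ...........:=++++++++=========-:.....-=+=======++++++++++++++++++=-.............
236 ............:::::::-==+=======-:.....-========+=-:::::::::-=+++++++=:....
[... 2965 characters left out ...]
....................
260 .................::---=++++++=-......:=++++++==---:.............................
263 ........................:-=+*+-:.....-=*+=-:....................................
266 ...........................:==-:.....-==:.......................................
269 ............................:::......:::........................................
272 ................................................................................
275 ................................................................................
278 ................................................................................
281 ................................................................................
```

The ASCII comparison settles it. In the first wrist image the hub shows directly beyond the grey finger ends at v≈226, so the fingers really do end there, well short of the nominal TCP. I'll keep lowering with the force guard.

Emit:
{"fn": "send_rows", "kwargs": {
  "increments": [
    {"gripper": 1, "linear": [0, 0, -0.0005], "delta_rot": [0, 0, 0]},
    {"gripper": 1, "linear": [0, 0, -0.001], "delta_rot": [0, 0, 0]},
    {"gripper": 1, "linear": [0, 0, -0.0015], "delta_rot": [0, 0, 0]},
    {"gripper": 1, "linear": [0, 0, -0.002], "delta_rot": [0, 0, 0]}
  ]
}}

```text
clock: 8.0
position: [0.4847, 0.2329, 0.0442]
ee_rot: [0.0, 0.707, 0.707, -0.0]
contact_force: [-0.0, 0.7, -0.1]
width: 0.0003
gripper_force: 0.0
```

Emit:
{"fn": "send_rows", "kwargs": {
  "increments": [
    {"gripper": 1, "linear": [0, 0, -0.0005], "delta_rot": [0, 0, 0]},
    {"gripper": 1, "linear": [0, 0, -0.001], "delta_rot": [0, 0, 0]},
    {"gripper": 1, "linear": [0, 0, -0.0015], "delta_rot": [0, 0, 0]},
    {"gripper": 1, "linear": [0, 0, -0.002], "delta_rot": [0, 0, 0]}
  ]
}}

```text
clock: 8.4
position: [0.4848, 0.2329, 0.0422]
ee_rot: [0.0, 0.707, 0.707, -0.0]
contact_force: [0.6, -0.2, 0.6]
width: -0.0001
gripper_force: 0.0
```

Emit:
{"fn": "send_rows", "kwargs": {
  "increments": [
    {"gripper": 1, "linear": [0, 0, -0.0005], "delta_rot": [0, 0, 0]},
    {"gripper": 1, "linear": [0, 0, -0.001], "delta_rot": [0, 0, 0]},
    {"gripper": 1, "linear": [0, 0, -0.0015], "delta_rot": [0, 0, 0]},
    {"gripper": 1, "linear": [0, 0, -0.002], "delta_rot": [0, 0, 0]}
  ]
}}

```text
clock: 8.8
position: [0.4848, 0.2329, 0.0402]
ee_rot: [0.0, 0.707, 0.707, 0.0]
contact_force: [-0.6, 1.1, -0.0]
width: 0.0001
gripper_force: 0.0
```

Run:
```python
from h import *
b=cam('side');s=get_state();print(s['position'],s['contact_force'])
I=cv2.cvtColor(b['pixels'],cv2.COLOR_BGR2GRAY)
J=cv2.resize(I[176:212,240:280],None,fx=2,fy=1,interpolation=1)
for i,r in enumerate(J):print(176+i,''.join(' .:-=+*#%@'[min(9,int(x)//20)] for x in r))
```

```text
[0.48473603 0.23287288 0.04015544] [ 0.04557926  0.38049218 -0.481259  ]
176 ..:::::------=**+-:....:::::....::::............::::::.......:-=-:-------:::::--
177 ::::::::--:::-=***+-:..::::::::::.:........:::.::::::........:---------:::::::::
178 ....::::---::..:=***+-:..::.......::::::::................::::.::--==-::........
179 :::...::::::.....:=++=:..........:.....:::...:..................::---::......:::
180 :::.::::..::.......:------:::::::::::...::.....:::......::::::...::::::::...:-==
181 ==-::.:::...::..:::..:-===-::......::-++:...:...::...........::::::::::...:-==++
182 +++=-::...::::::.:::...:---::.::::.:=*%#=::.:....::::.::..:::::::::....:-==+++++
183 +++++=-::.:::::::::::::::::::::::..:=*##=::.::...::::....:..::.:::...:-+##*+++++
184 +++++++=-::...::::..:....::........::-==:.::............::::..::...:-+#%@%*+++++
185 +++++++++=-:..::...:::::....::::......::::::::..::::....::::::...:-+#%%@@%%#++==
186 +++++++++++=-:::::::::......::.:::..........::::......::::::::::-+#%%@%%%@@%%*=-
187 +++++++++++++=::::::..:::....:::.:::::...:::......:::::::::...:=#%@@@@%%%%%@@#=-
188 +++
[... 1332 characters left out ...]
.... .:=*%@#+-::----
204 +++++++++++=-:...:==:......::........:.....:::...................-*%%%#*=--==+++
205 ++++++++++++++=-::-:.........:......:::......................:-+*%%@@%*+--=++***
206 ++++++++++++++++==--:.....................................:-*##%@@@@@%+=::=+****
207 +++++++=----=++++++===--:.... ......................:-=+*###%@@@@@@@@%+-:-+*****
208 ###%%%%##*+---=+#%%%%#########*+===-:.::::-=====+*#####%%@@@@@%%%%%%%#+--=+*****
209 @@@@@@@@@@%#*+=+%@@@@@@@@@@@@@%%%%%#######%%%%#%%%@@@@@%%%%@@@@@@@@%#*=-=+******
210 @@@@@@@@@@@@%%#%%@%%@@@@@@%%@@@@@@@@@@@@@@@@@%%%%@@@@%%%%%%%@@@@@@@%*+--=+******
211 ############%%%%%@@@@@@@@@@@@@@@@@@@@@%@@@@@%%%%%%@@@@@%%%%@@%%%%@@%*=--+*******
```

Run:
```python
from h import *
b=cam('side');s,d=wcam();p=s['position']
for dx in(0,.004,.008,.011,.014):
    # wrist: height at which (y=p+dx) shows at v=225.8
    o,r=ray(d,255.5,225.8);t=(p[1]+dx-o[1])/r[1];zw=(o+r*t)[2]
    o,r=ray(b,259,199.8);t=(p[1]+dx-o[1])/r[1];zs=(o+r*t)[2]
    print(dx,round(zw-p[2],4),round(zs-p[2],4),round(zw,4),round(zs,4))
print(proj(b,[.4847,.2329,.0615]),proj(b,[.4847,.2439,.0615]))
```

```text
0 0.0103 0.0267 0.0505 0.0669
0.004 0.0195 0.0304 0.0597 0.0706
0.008 0.0287 0.0341 0.0689 0.0743
0.011 0.0356 0.0368 0.0758 0.077
0.014 0.0426 0.0396 0.0828 0.0798
[258.03822514 201.07003558] [257.95728246 203.49559645]
```

Both views agree for a 22 mm pad: the real fingertip is about 36 mm above the reported TCP. Contact should therefore come near reported z ≈ 0.026.

Emit:
{"fn": "send_rows", "kwargs": {
  "increments": [
    {"gripper": 1, "linear": [0, 0, -0.003], "delta_rot": [0, 0, 0]},
    {"gripper": 1, "linear": [0, 0, -0.006], "delta_rot": [0, 0, 0]},
    {"gripper": 1, "linear": [0, 0, -0.008], "delta_rot": [0, 0, 0]},
    {"gripper": 1, "linear": [0, 0, -0.008], "delta_rot": [0, 0, 0]}
  ]
}}

```text
clock: 9.35
position: [0.4844, 0.2328, 0.0317]
ee_rot: [-0.0, 0.707, 0.707, -0.0]
contact_force: [0.1, 0.2, 0.9]
width: -0.0001
gripper_force: 0.0
```

Emit:
{"fn": "send_rows", "kwargs": {
  "increments": [
    {"gripper": 1, "linear": [0, 0, -0.001], "delta_rot": [0, 0, 0]},
    {"gripper": 1, "linear": [0, 0, -0.002], "delta_rot": [0, 0, 0]},
    {"gripper": 1, "linear": [0, 0, -0.002], "delta_rot": [0, 0, 0]}
  ]
}}

```text
clock: 9.65
position: [0.4847, 0.2329, 0.0301]
ee_rot: [-0.0, 0.707, 0.707, -0.0]
contact_force: [-0.6, 0.9, 0.6]
width: 0.0001
gripper_force: 0.0
```

Emit:
{"fn": "send_rows", "kwargs": {
  "increments": [
    {"gripper": 1, "linear": [0, 0, -0.001], "delta_rot": [0, 0, 0]},
    {"gripper": 1, "linear": [0, 0, -0.0015], "delta_rot": [0, 0, 0]},
    {"gripper": 1, "linear": [0, 0, -0.002], "delta_rot": [0, 0, 0]}
  ]
}}

```text
clock: 9.95
position: [0.4848, 0.2329, 0.0283]
ee_rot: [0.0, 0.707, 0.707, 0.0]
contact_force: [-0.5, -0.9, -0.2]
width: -0.0003
gripper_force: 0.0
```

Emit:
{"fn": "send_rows", "kwargs": {
  "increments": [
    {"gripper": 1, "linear": [0, 0, -0.001], "delta_rot": [0, 0, 0]},
    {"gripper": 1, "linear": [0, 0, -0.0015], "delta_rot": [0, 0, 0]},
    {"gripper": 1, "linear": [0, 0, -0.0015], "delta_rot": [0, 0, 0]}
  ]
}}

```text
clock: 10.25
position: [0.4853, 0.2329, 0.0278]
ee_rot: [0.0, 0.707, 0.708, 0.001]
contact_force: [-1.5, -0.6, 7.3]
width: 0.0
gripper_force: 3.3
```

Emit:
{"fn": "send_rows", "kwargs": {
  "increments": [
    {"gripper": 1, "linear": [0, 0, -0.001], "delta_rot": [0, 0, 0]},
    {"gripper": 1, "linear": [0, 0, -0.001], "delta_rot": [0, 0, 0]}
  ]
}}

```text
clock: 10.45
position: [0.4858, 0.233, 0.0277]
ee_rot: [0.001, 0.707, 0.708, 0.001]
contact_force: [-2.1, -1.1, 12.2]
width: -0.0005
gripper_force: 6.1
```

Emit:
{"fn": "send_rows", "kwargs": {
  "increments": [
    {"gripper": 1, "linear": [0.0034, -0.0002, 0], "delta_rot": [0, 0, -0.1]},
    {"gripper": 1, "linear": [0.0068, -0.0007, 0], "delta_rot": [0, 0, -0.2]},
    {"gripper": 1, "linear": [0.01, -0.0015, 0], "delta_rot": [0, 0, -0.3]}
  ]
}}

```text
clock: 10.75
position: [0.4957, 0.2309, 0.0277]
ee_rot: [0.001, 0.805, 0.593, 0.001]
contact_force: [-1.0, -5.6, 11.8]
width: 0.0001
gripper_force: 6.5
```

Emit:
{"fn": "send_rows", "kwargs": {
  "increments": [
    {"gripper": 1, "linear": [0.0032, -0.0012, 0], "delta_rot": [0, 0, -0.1]},
    {"gripper": 1, "linear": [0.0063, -0.0027, 0], "delta_rot": [0, 0, -0.2]},
    {"gripper": 1, "linear": [0.0092, -0.0044, 0], "delta_rot": [0, 0, -0.3]},
    {"gripper": 1, "linear": [0.0119, -0.0065, 0], "delta_rot": [0, 0, -0.4]},
    {"gripper": 1, "linear": [0.0144, -0.0088, 0], "delta_rot": [0, 0, -0.5]},
    {"gripper": 1, "linear": [0.0166, -0.0114, 0], "delta_rot": [0, 0, -0.6]},
    {"gripper": 1, "linear": [0.0186, -0.0141, 0], "delta_rot": [0, 0, -0.7]},
    {"gripper": 1, "linear": [0.0203, -0.0171, 0], "delta_rot": [0, 0, -0.8]}
  ]
}}

```text
clock: 11.55
position: [0.5156, 0.2142, 0.0277]
ee_rot: [0.001, 0.973, 0.233, 0.001]
contact_force: [-2.3, -3.4, 13.6]
width: 0.0002
gripper_force: 6.5
```

```bash
cat > line.py <<'E'
from h import *
b=cam('top');w=wcam();d=w[1];s=w[0];print(s['position'],s['contact_force'])
c=np.array([.484,.199,.0615])
for n,D in(('top',b),('wrist',d)):
    g=cv2.GaussianBlur(cv2.cvtColor(D['pixels'],cv2.COLOR_BGR2GRAY),(3,3),0);L=[]
    for a in range(-180,180,5):
        v=[]
        for r in(.028,.033,.038,.042):
            q=proj(D,c+r*np.array([np.cos(np.radians(a)),np.sin(np.radians(a)),0])).round().astype(int)
            v.append(int(g[q[1],q[0]]) if 0<=q[0]<512 and 0<=q[1]<384 else -1)
        L.append((min(v),a))
    print(n,sorted(L)[::-1][:6])
E
python3 line.py
```

```text
[0.5157471  0.21374067 0.02770958] [-1.79645475 -1.56938623 13.63043555]
top [(132, 20), (132, 15), (130, 10), (128, 35), (128, 30), (128, 5)]
wrist [(99, 20), (98, 35), (58, 30), (32, 115), (32, -10), (31, 85)]
```

Emit:
{"fn": "send_rows", "kwargs": {
  "increments": [
    {"gripper": 1, "linear": [0.0014, -0.0031, 0], "delta_rot": [0, 0, -0.1]},
    {"gripper": 1, "linear": [0.0025, -0.0063, 0], "delta_rot": [0, 0, -0.2]},
    {"gripper": 1, "linear": [0.0032, -0.0096, 0], "delta_rot": [0, 0, -0.3]},
    {"gripper": 1, "linear": [0.0032, -0.0096, 0], "delta_rot": [0, 0, -0.3]},
    {"gripper": 1, "linear": [0.0032, -0.0096, 0.01], "delta_rot": [0, 0, -0.3]},
    {"gripper": 1, "linear": [0.0032, -0.0096, 0.04], "delta_rot": [0, 0, -0.3]},
    {"gripper": 1, "linear": [-0.015, -0.034, 0.07], "delta_rot": [0, 0, -0.3]},
    {"gripper": 1, "linear": [-0.028, -0.06, 0.1], "delta_rot": [0, 0, -0.3]}
  ]
}}

```text
clock: 12.45
position: [0.486, 0.1547, 0.1265]
ee_rot: [-0.0, 0.996, 0.087, -0.001]
contact_force: [0.9, -0.8, -0.1]
width: -0.0005
gripper_force: 0.0
```

```bash
python3 line.py
python3 - <<'E'
from h import *
s,d=wcam();b=cam('side')
cv2.imwrite('pics/c5.png',np.hstack([cv2.resize(d['pixels'],(400,300)),cv2.resize(b['pixels'][158:228,215:308],(400,300),interpolation=2)]))
E
```

```text
[0.48634364 0.15119476 0.13125466] [-1.62804969 -2.6830528   2.05745684]
top [(181, -10), (180, -15), (175, -20), (160, 0), (160, -5), (147, -25)]
wrist [(140, -30), (53, -15), (52, 15), (52, -25), (51, 20), (50, 10)]
```

View pics/c5.png

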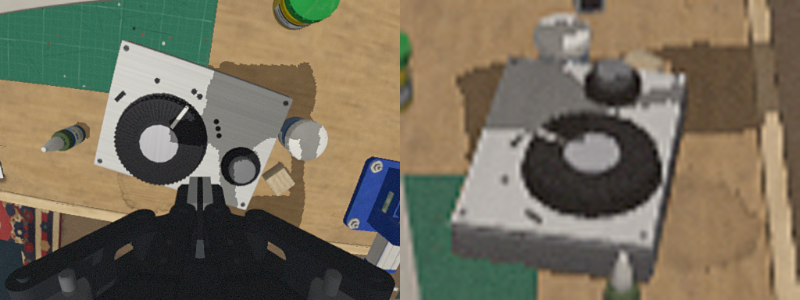

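The wheel's white line points at the two dots: line end near (186,108), dots near (197,93) in the wrist view, at a measured angle of −30°. Next is the button, at about (240,165) in that view.

Run:
```python
from h import *
s,d=wcam();p=s['position'];print(p,s['contact_force'],s['qpos'])
print(proj(d,[.470,.103,.06]),onz(d,241*1.28,164*1.28,.06), np.array([.470,.103,.06])-p)
```

```text
[0.48748804 0.15463631 0.12649029] [-0.43483446  0.68033838 -0.74223621] [1.70715975e-01 2.31851275e-01 1.75368306e+00 4.67128356e-04
 1.15375185e+00 1.57001691e+00]
[312.40945817 217.57340971] [0.4762856 0.1078991 0.06     ] [-0.01748804 -0.05163631 -0.06649029]
```

Run:
```python
from h import *
s,d=wcam();print(s['position'])
g=cv2.cvtColor(d['pixels'],cv2.COLOR_BGR2GRAY)
for v in range(185,245,3):print(v,''.join(' .:-=+*#%@'[min(9,int(x)//22)] for x in cv2.blur(g,(3,3))[v,270:345]))
```

```text
[0.487043   0.1548568  0.12549163]
185 #**++++++****++++++++++++++++++++++++++++++++++++++++++++++**#%%%%%%%%%%%%%
188 @%%###**+++++++++++++++++++++++++++==-------=====+++++*##%%%@@%%%%%%%%%%%%%
191 @@@@@%%###**+++++++++++++++=-:..          .       .::-=+*#%%%%%@@@@@%%%%%%%
194 @@@@@@@@@%#*+++*++++*++=-:.   ........   .    .. ... ....:=+*#%%%%%%%%%%%%@
197 @@@@@@@@@@%#*+*****+=-.    .........   .........  .........:-+*#%%%%%%%%%%%
200 @@@@@@@@@@%#*+++*+=:.  ...... ..........::....::.............:=*%%%%%%%%%%%
203 @@@@@@@@@%#*++++=:.  ...........::::::::::-------:::::.........:=*%@%%%%%%%
206 @@@@@@@@@@@%#*+=-.  .........::::---========+++++++==-::........:=#%@%%%%%%
209 @@@@@@@@@@%#*++-.  .....  .:::--=+++*********+++++++++++=-:......:+#%@@%%%#
212 @@@@@@@@@@%#*+=:.       ..:::--++************+++++++++++++=-:....:-*%@@%%##
215 @@@@@@@@@@@%#*+-. .......:::---=+*******+++++++++++++++++++=-:...:=#%@%%###
218 @@@@@@@@@@@%**+-:.   .....:---=+*******+++++++++++++++++++++-:...-+%%%##**+
221 @@@@@@@@@@%%#**=-.  ......:---=+***+++++++++++++++++++++++++-:..:=#%%#*+==-
224 @@@@@@@@@@@%#**++-.. .. ..::--==++++++++++++++++++++++++++=-:.:-*%%#+=-----
227 %@@@@@@@@@@%#+++*+=:.     ..:--=+*+++++++++++++++++++++++=-:.:=#%%##*+=====
230 %@@@@@@@@@@%#*++++++=:....  ..-=+++++++++++++++++++++++=:::=*#%%%#*****+==+
233 #@@@@@@@@@@%#**++++++++=-:.   ..:--=++++++++++++++==-:::=*#%@@%##*********#
236 ---------=+****+++++++++*++=-::.......:::::::::::-=+*#%%@@@@@%##***********
239 -:..........:=++*++++++++++***+*#%%##*****####%%%%@@@@@@@@@%%#*************
242 -:............:=++++++++++++++*#%@@@@@@@@@@@@@@@@@@@@@@@@@%##**************
```

Emit:
{"fn": "send_rows", "kwargs": {
  "increments": [
    {"gripper": 1, "linear": [-0.009, -0.026, -0.02], "delta_rot": [0, 0, 0]},
    {"gripper": 1, "linear": [-0.017, -0.052, -0.05], "delta_rot": [0, 0, 0]},
    {"gripper": 1, "linear": [-0.017, -0.052, -0.08], "delta_rot": [0, 0, 0]},
    {"gripper": 1, "linear": [-0.017, -0.052, -0.085], "delta_rot": [0, 0, 0]},
    {"gripper": 1, "linear": [-0.017, -0.052, -0.085], "delta_rot": [0, 0, 0]}
  ]
}}

```text
clock: 13.25
position: [0.4693, 0.1028, 0.0393]
ee_rot: [-0.0, 0.996, 0.086, -0.002]
contact_force: [-0.1, 0.9, 0.1]
width: 0.0001
gripper_force: 0.0
```

Emit:
{"fn": "send_rows", "kwargs": {
  "increments": [
    {"gripper": 1, "linear": [0, 0, -0.005], "delta_rot": [0, 0, 0]},
    {"gripper": 1, "linear": [0, 0, -0.01], "delta_rot": [0, 0, 0]},
    {"gripper": 1, "linear": [0, 0, -0.012], "delta_rot": [0, 0, 0]},
    {"gripper": 1, "linear": [0, 0, -0.014], "delta_rot": [0, 0, 0]},
    {"gripper": 1, "linear": [0, 0, -0.016], "delta_rot": [0, 0, 0]},
    {"gripper": 1, "linear": [0, 0, -0.016], "delta_rot": [0, 0, 0]}
  ]
}}

```text
clock: 13.85
position: [0.4717, 0.1029, 0.0263]
ee_rot: [-0.0, 0.996, 0.086, 0.002]
contact_force: [0.3, 2.9, 10.0]
width: -0.0003
gripper_force: 4.8
```

Emit:
{"fn": "send_rows", "kwargs": {
  "increments": [
    {"gripper": 1, "linear": [0, 0, 0.001], "delta_rot": [0, 0, 0]},
    {"gripper": 1, "linear": [0, 0, 0.002], "delta_rot": [0, 0, 0]},
    {"gripper": 1, "linear": [0, 0, 0.003], "delta_rot": [0, 0, 0]},
    {"gripper": 1, "linear": [0, 0, 0.004], "delta_rot": [0, 0, 0]},
    {"gripper": 1, "linear": [0, 0, 0.004], "delta_rot": [0, 0, 0]}
  ]
}}

```text
clock: 14.35
position: [0.4705, 0.1021, 0.0289]
ee_rot: [0.0, 0.996, 0.086, 0.0]
contact_force: [1.6, 0.8, 4.1]
width: 0.0002
gripper_force: 1.6
```

The force falls off gradually as the tip rises, so the button's spring is acting and the button was at its stop at 10 N. I'll press once more, firmly, then release and retract.

Emit:
{"fn": "send_rows", "kwargs": {
  "increments": [
    {"gripper": 1, "linear": [0, 0, -0.003], "delta_rot": [0, 0, 0]},
    {"gripper": 1, "linear": [0, 0, -0.0055], "delta_rot": [0, 0, 0]},
    {"gripper": 1, "linear": [0, 0, -0.0055], "delta_rot": [0, 0, 0]}
  ]
}}

```text
clock: 14.65
position: [0.4706, 0.1022, 0.0259]
ee_rot: [0.0, 0.996, 0.086, 0.001]
contact_force: [-3.4, 0.2, 27.2]
width: 0.0
gripper_force: 13.8
```

Emit:
{"fn": "send_rows", "kwargs": {
  "increments": [
    {"gripper": 1, "linear": [0, 0, 0.008], "delta_rot": [0, 0, 0]},
    {"gripper": 1, "linear": [0, 0, 0.03], "delta_rot": [0, 0, 0]},
    {"gripper": 1, "linear": [0, 0, 0.07], "delta_rot": [0, 0, 0]},
    {"gripper": 1, "linear": [-0.03, -0.03, 0.11], "delta_rot": [0, 0, 0]},
    {"gripper": 1, "linear": [-0.06, -0.07, 0.15], "delta_rot": [0, 0, 0]},
    {"gripper": 1, "linear": [-0.1, -0.1, 0.17], "delta_rot": [0, 0, 0]},
    {"gripper": 1, "linear": [-0.1, -0.1, 0.17], "delta_rot": [0, 0, 0]},
    {"gripper": 1, "linear": [-0.1, -0.1, 0.17], "delta_rot": [0, 0, 0]}
  ]
}}

```text
clock: 15.45
position: [0.3671, 0.0009, 0.1936]
ee_rot: [0.001, 0.996, 0.084, -0.001]
contact_force: [0.7, -0.1, -0.4]
width: -0.0001
gripper_force: 0.0
```

```bash
python3 line.py
python3 - <<'E'
from h import *
a=cam('top');b=cam('side')
cv2.imwrite('pics/c6.png',np.hstack([cv2.resize(a['pixels'][140:220,200:306],(400,300),interpolation=2),cv2.resize(b['pixels'][158:228,215:308],(400,300),interpolation=2)]))
E
```

```text
[0.36837269 0.00178131 0.19289211] [-0.85368405  0.165939   -0.11553747]
top [(141, -30), (108, -25), (106, -35), (63, -20), (49, -40), (46, 170)]
wrist [(51, -105), (50, -115), (50, -120), (50, -125), (49, -80), (49, -85)]
```

View pics/c6.png

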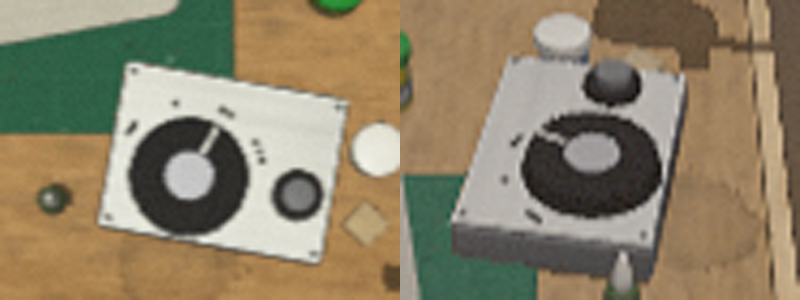

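The white line points at the two dots (top view, line end at about (213,127), dots at (226,112)). The button is up, the other things have not moved, and the arm is clear. Handing in.

```bash
python3 -c "
from rig import sign_off
print(sign_off())"
```

```text
the job is handed in; nothing more can be done
None
```

The wheel now points at the two dots, the start button was pushed down to its stop (27 N) and is up again, nothing else was moved, and the job is handed in; sign-off gave no verdict.

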